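# Turn the battery pack round in its charger

## Task

One of the two battery packs in the sloping twin charger was put in the wrong way round: its black end with the brass contacts sticks out instead of the orange end. Pull it out, turn it end for end and push it fully home in the bay it came from, contacts first. Let go of it, and leave the other pack undisturbed in its bay.

Things in the scene. Friction and masses are not known exactly. Their poses are not given: they have to be found in the camera images.
- charger: Black and grey twin battery charger fixed to the table, foot 190 x 125 mm, about 90 mm high; origin on the table, z up. Two bays side by side, at x = -53 and +53 mm of its frame, slope at 30 degrees: the way out of a bay is u = (0, -0.866, 0.5) in the charger's frame, its upward normal n = (0, 0.5, 0.866), across it is x.
- pack: The pack that starts the wrong way round: bar 40 x 160 x 24 mm (its x, y, z), about 0.25 kg, held by friction only, no latch. Origin at its centre; the black end with brass contacts is its -y end, the orange end its +y end, middle grey. It starts seated in either bay, its -y along u, contacts out, its centre 80 mm along u from the bay point, 110 mm standing out of the sleeve.
- pack_ok: The other pack, same size and look, in the other bay, rightly placed: contacts inside, orange end out. Origin at its centre.
- pack_contacts (a point): Centre of the contact end face of the wrongly placed pack (80 mm from its centre along its -y).
- bay_a (a point): Bay at the charger's -x side: point on its inner end wall where the middle of a seated pack's end face rests, 12 mm above the bed along n. A bay is a closed sleeve, inside 45 mm wide and 28 mm high (2.5 mm play each side of the pack, 4 mm above), 50 mm deep along u, open at its upper end; flared lips reach to 58 mm and 25 mm above the pack's centre line.
- bay_b (a point): The same point of the like bay at the charger's +x side. In each bay a tongue 18 mm wide and 6 mm thick carries the bed on under the pack to 98 mm along u from this point, so the pack's sides are free for fingers beyond 60 mm.

How it is judged:
By the outcome, as a careful person would: the job done as asked, in the order asked, and still so for the second after the job is handed in, with the robot touching nothing.
It also fails if it takes over 45 s, if anything falls off the work surface, if the arm or the gripper's body presses on something with over 40 N, if the wrist force passes 120 N, or if a joint passes its speed limit or range.

## Robot

A 7-joint arm with a two-finger parallel gripper is mounted at the origin on a cart in front of the work surface, level with it; the furniture and walls round the work are solid. World frame = base frame: x ahead of the robot, y to its left, z up, the work surface at z = 0. Lengths are in m, angles in degrees, forces in N, time in s.
With the tool pointing down it reaches from about 0.425 to 0.875 m from the base axis. Payload 4.7 kg.
Tool frame: the origin (TCP) lies midway between the tips of the shut fingers; the grasp point (between the pads) lies 19 mm behind it (env.grip_point_offset is the distance from the TCP to the grasp point, in m); z points along the fingers, y is the line along which they close (so a half turn about z gives the same grasp; the last joint's range is limited). The gripper opens to 87 mm and grips with 3 to 60 N. Pads are 19 mm wide; open, the fingers measure 117 mm over their backs; the gripper's body (75 mm by 190 mm) begins 51 mm behind the grasp point.
Start: joints at [72.829, 18.392, -4.016, 83.108, 1.295, 78.541, -3.26], TCP at [0.201, -0.618, 0.223] pointing down, gripper open.
Joint ranges: [-163.93, 163.93], [-17.29, 119.83], [-79.2, 71.16], [3.27, 140.29], [-89.18, 269.18], [5.43, 117.66], [-154.24, 154.24]. Speed limits (degrees/s): [147.25, 147.25, 180, 180, 180, 180, 180].

## Interface

Orientations are given as [roll, pitch, yaw] about the fixed x, y, z axes, in that order (R = Rz(yaw) Ry(pitch) Rx(roll)).
In Python, from cell import env gives the robot as it stands.
- The arm moves only by the shell command python3 -m jog 'ROWS' [FORCE]. ROWS is JSON, a list of rows, each a list of 7 numbers: the shift along the tool's x, y, z in m, then the turn, a rotation vector about the tool's x, y, z in rad, then the finger opening in m, from 0 to 0.087. A call has 1 to 12 rows; each row shifts and turns the commanded pose from where the row before left it, along the tool's axes as they then stand; what a row does not reach is not made up. A row lasts 1/12 s, in which the tool goes at most 41.7 mm and 7.16 degrees, less where a joint would pass 70% of its speed; a pose out of reach is approached as far as the arm can. A call is refused whole if a number of a shift passes 0.0417 or a number of a turn 0.125, either way. A call with a gripper value outside its range is refused whole. The fingers move at their own pace and stop on an object; FORCE is the grip in N (left out, the last holds). Time passes only in rows, so rows that do not move let the fingers close. It gives the time, the measured TCP pose, the force, the opening and the grip force at its end, in the units of the state.
- env.get_obs(): the state, without advancing time (a new reading comes with each control period).
- env.read_camera(name): name is "scene" or "side" or "wrist"; returns the picture (480x640x3 uint8, blue, green, red); there is no depth.
- env.get_calibration(name): a dict with "fov_y" (degrees; the focal length in pixels is half the picture's height over the tangent of half this angle, whatever the lens; pixels are square), "cx", "cy" (the principal point, pixels), "pose" (4x4, takes a point from camera to world coordinates). Camera axes: x right, y up, looking along -z (the intrinsics and any distortion apply to the point x, -y, -z); pixel columns grow to the right and rows downward; lengths in m; the calibration is good to about 2 mm. A picture is of the moment at which its call begins: read the wrist's pose just before it. get_calibration takes no time and is no camera call; for the wrist camera it gives the pose at the moment of the call.
- env.sign_off(): hands the job in; it is judged then, once.
The state is a dict: "time_s": time; "qpos": joint angles; "joint_velocities": joint speeds; "effort": joint torques, N m; "tool_pos": TCP position; "tool_rot": TCP orientation; "force": force on the tool from outside, world axes, zero at the start; "wrist_torque": the same for the moment, N m; "grip_width": finger opening in m; "grasp_force": force on a finger pad.
Only numpy, scipy, OpenCV 4.12 (cv2) and the standard library are available. Lean on these libraries where they do the work, as an engineer would, in place of code of your own. Each camera call takes 0.05 s, during which the arm holds its last target. There are 200 camera calls.

## Working session

There is one attempt and no reset: what is moved stays moved. The work goes in short steps, Python scripts to look and compute and a shell command to move; the robot and the scene stay as the last step left them, time stands still between calls to the robot, and variables do not carry over. Pictures are saved under pics/ and viewed, at most 10 in all, crops included, and the job is handed in when it is done.

```bash
ls; mkdir -p pics
python3 - <<'E'
from cell import env
import cv2,numpy as np
print(env.get_obs())
for n in("scene","side"):
    cv2.imwrite(f"pics/{n}0.png",env.read_camera(n)); c=env.get_calibration(n); print(n,c)
E
```

```text
pics
{'time_s': 0.0, 'qpos': array([72.82821051, 18.43808418, -4.01656816, 83.17670871,  1.29616001,
       78.5407079 , -3.2632678 ]), 'joint_velocities': array([ 0.029417  , -0.04115883, -0.06416339,  0.03363974,  0.11364586,
        0.07216587, -0.0139958 ]), 'effort': array([ 1.05340557e-04, -4.91294754e+01, -4.03674496e-01, -3.12539327e+01,
       -6.38073147e-02,  4.36451565e-02,  1.62130386e-04]), 'tool_pos': array([ 0.20042091, -0.61773211,  0.22145689]), 'tool_rot': array([-1.79889815e+02,  6.68014418e-03,  1.79795330e+01]), 'force': array([-0.25716334, -0.20829863, -0.12685785]), 'wrist_torque': array([0.02246993, 0.02676097, 0.00178481]), 'grasp_force': 0.0, 'grip_width': 0.08680230744547689}
scene {'fov_y': 52.34005901145551, 'cx': 314.5674643400686, 'cy': 236.392636419231, 'pose': array([[ 0.75598409,  0.36605471, -0.54267118,  0.05453023],
       [-0.65417249,  0.39288131, -0.64629918, -0.43197917],
       [-0.02337549,  0.84359245,  0.53647494,  0.53473134],
       [ 0.        ,  0.        ,  0.        ,  1.        ]])}
side {'fov_y': 46.876504971983664, 'cx': 316.16538986298036, 'cy': 234.32458541799514, 'pose': array([[ 0.99938997, -0.02955177,  0.0186113 ,  0.54330192],
       [ 0.03102073,  0.50632889, -0.86178232, -0.5917769 ],
       [ 0.01604376,  0.86183394,  0.50693673,  0.52831243],
       [ 0.        ,  0.        ,  0.        ,  1.        ]])}
```

View pics/scene0.png

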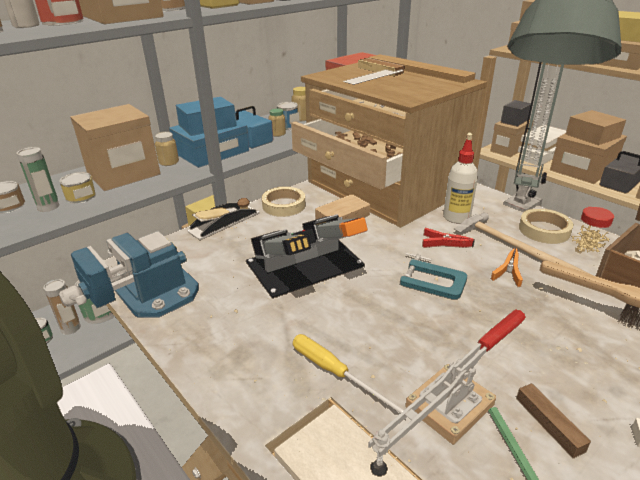

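View pics/side0.png

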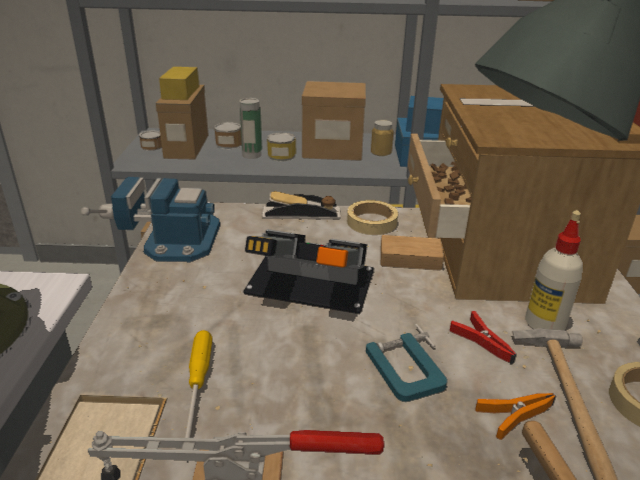

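The charger stands at about (305,255) in scene and (310,270) in side. The pack with contacts showing is on the left, the orange-end pack on the right. I'll zoom in for corners.

Run:
```python
import cv2,numpy as np
a=cv2.imread("pics/scene0.png")[205:300,240:373];b=cv2.imread("pics/side0.png")[222:317,240:380]
f=lambda i:cv2.resize(i,(798 if 0 else i.shape[1]*3*1,i.shape[0]*3),interpolation=cv2.INTER_CUBIC)
f=lambda i:cv2.resize(i,None,fx=5.6,fy=5.6,interpolation=cv2.INTER_CUBIC)
cv2.imwrite("pics/za.png",f(a)); cv2.imwrite("pics/zb.png",f(b))
```

```text
(no output)
```

View pics/za.png

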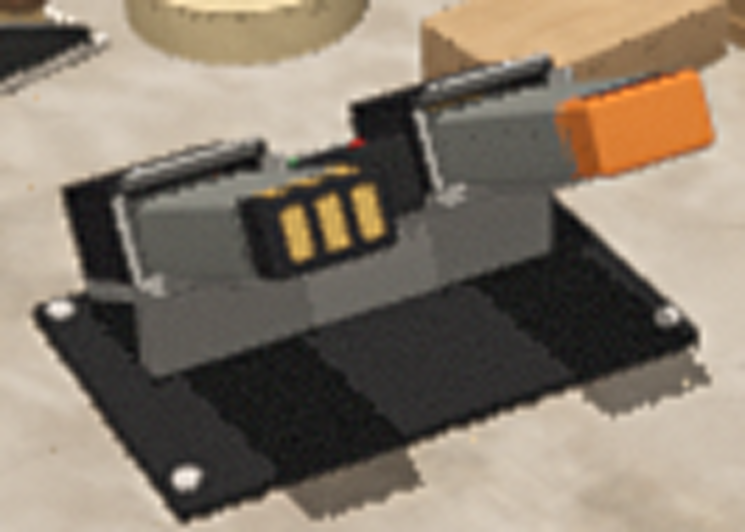

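View pics/zb.png

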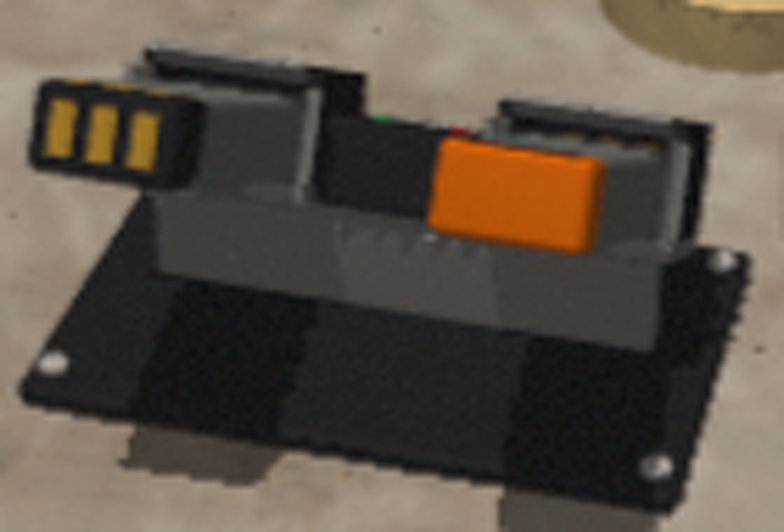

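Contact face: scene crop about (245,215), (382,180), (395,240), (268,278). Side crop about (38,82), (170,100), (165,188), (30,165). Orange face and foot corners are clear as well. I'll fit the charger pose jointly from all of these.

```bash
cat > h.py <<'E'
import numpy as np
from cell import env
from scipy.spatial.transform import Rotation as Ro
S3=np.sqrt(3)/2
U=np.array([0,-S3,.5]);N=np.array([0,.5,S3]);X=np.array([1.,0,0])
def proj(P,c):
    T=np.linalg.inv(c["pose"]);p=np.atleast_2d(P)@T[:3,:3].T+T[:3,3]
    f=240/np.tan(np.radians(c["fov_y"]/2))
    return np.c_[c["cx"]-f*p[:,0]/p[:,2],c["cy"]+f*p[:,1]/p[:,2]]
E
python3 - <<'E'
from h import *
from scipy.optimize import least_squares
A=env.get_calibration("scene");B=env.get_calibration("side")
oA=np.array([240,205]);oB=np.array([240,222])
z=lambda l,o:np.array(l)/5.6+o-0.4
# face order TL TR BR BL  (as seen from outside: x left->right, n up)
ca=z([(243,208),(384,180),(396,240),(268,278)],oA);cb=z([(38,82),(172,100),(165,188),(30,167)],oB)
ra=z([(592,105),(702,70),(714,138),(600,178)],oA);rb=z([(440,138),(603,158),(592,252),(430,234)],oB)
fa=z([(37,312),(183,522),(697,342)],oA);fb=z([(25,400),(675,512),(748,262)],oB)
H=.0125
def model(p):
    x,y,yaw,by,bz,t=p
    R=Ro.from_euler('z',yaw).as_matrix()
    W=lambda P:np.array(P)@R.T+[x,y,0]
    out=[]
    for bx in(-.053,.053):
        c=np.array([bx,by,bz])+.16*U
        out.append(W([c-.02*X+.012*N,c+.02*X+.012*N,c+.02*X-.012*N,c-.02*X-.012*N]))
    k=[(-.095,.0625,t),(-.095,-.0625,t),(.095,-.0625,t),(.095,.0625,t)]
    return out[0],out[1],W(k)
def res(p):
    c,r,k=model(p)
    return np.concatenate([(proj(c,A)-ca).ravel(),(proj(c,B)-cb).ravel(),(proj(r,A)-ra).ravel(),(proj(r,B)-rb).ravel(),(proj(k[:3],A)-fa).ravel(),(proj(k[1:],B)-fb).ravel()])
s=least_squares(res,[.5,-.1,-.1,.03,.04,.004],loss='soft_l1')
print(s.x,np.degrees(s.x[2]));print(res(s.x).reshape(-1,2).round(1).tolist())
print([m.mean(0) for m in model(s.x)])
E
```

```text
[ 0.51938476  0.15503995 -0.22270952  0.04614162  0.03349593  0.00057045] -12.7603157483396
[[1.6, -1.7], [-0.8, -3.6], [1.0, 0.2], [1.1, 0.6], [0.2, -0.8], [2.9, -0.1], [1.8, 1.0], [-0.7, 0.6], [-2.2, -1.0], [-1.2, -1.0], [0.2, 0.7], [0.1, 0.1], [0.2, -0.1], [-0.8, 0.6], [-1.3, 1.0], [-0.5, -0.2], [-1.8, 0.5], [-1.3, -0.3], [0.6, -0.7], [-1.5, -0.1], [0.2, 0.3], [0.7, 0.5]]
[array([0.4472801 , 0.07660637, 0.11349593]), array([0.55066217, 0.05319383, 0.11349593]), array([0.51938476, 0.15503995, 0.00057045])]
```

```bash
cat >> h.py <<'E'
import json,os
P=dict(x=.5194,y=.1550,yaw=-.2227,by=.04614,bz=.0335)
if os.path.exists("p.json"):P=json.load(open("p.json"))
RC=Ro.from_euler('z',P["yaw"]).as_matrix()
def W(v): return RC@np.asarray(v)+[P["x"],P["y"],0]
uw,nw,xw=RC@U,RC@N,RC@X
def grip(s,h,flip=0,bx=-.053,dx=0):
    "TCP pose for grasp point s along u, h above pack centre line"
    g=W(np.array([bx+dx,P["by"],P["bz"]])+s*U+h*N)
    y=-xw if flip else xw
    R=np.c_[np.cross(y,-nw),y,-nw]
    return g-nw*env.grip_point_offset,R
def cur():
    o=env.get_obs();return o["tool_pos"],Ro.from_euler('xyz',o["tool_rot"],degrees=True).as_matrix(),o
def go(p,R=None):
    p0,R0,o=cur();d=R0.T@(np.array(p)-p0);k=int(np.ceil(np.linalg.norm(d)/.0417))
    print("shift",d.round(4),"rows",k,(d/max(k,1)).round(4))
    if R is not None:
        r=Ro.from_matrix(R0.T@R).as_rotvec();k=int(np.ceil(np.linalg.norm(r)/.1249));print("turn",r.round(4),"rows",k,(r/max(k,1)).round(4))
E
python3 - <<'E'
from h import *
go([.5,-.33,.36]); 
print(grip(.12,.17),np.linalg.norm(grip(.08,0)[0][:2]))
def ray(px,c,z):
    f=240/np.tan(np.radians(c["fov_y"]/2));d=c["pose"][:3,:3]@[(px[0]-c["cx"])/f,-(px[1]-c["cy"])/f,-1];o=c["pose"][:3,3];return o+d*(z-o[2])/d[2]
S=env.get_calibration("side")
for p,z in(((218,235),0),((205,185),.12),((445,285),0),((412,140),.2),((127,260),0)):print(p,ray(p,S,z))
E
```

```text
shift [ 0.3738 -0.1815 -0.1382] rows 11 [ 0.034  -0.0165 -0.0126]
(array([0.47165501, 0.1841315 , 0.22452964]), array([[ 0.19127362,  0.97530467, -0.11043187],
       [ 0.84463862, -0.22086375, -0.48765234],
       [-0.5       ,  0.        , -0.8660254 ]])) 0.47991622271434126
(218, 235) [0.3408113  0.29316535 0.        ]
(205, 185) [0.33420493 0.2568131  0.12      ]
(445, 285) [0.73995864 0.15486761 0.        ]
(412, 140) [0.68054035 0.28426002 0.2       ]
(127, 260) [0.20020175 0.19984376 0.        ]
```

```bash
python3 -m jog '[[0.034,-0.0165,-0.0126,0,0,0,0.087],[0.034,-0.0165,-0.0126,0,0,0,0.087],[0.034,-0.0165,-0.0126,0,0,0,0.087],[0.034,-0.0165,-0.0126,0,0,0,0.087],[0.034,-0.0165,-0.0126,0,0,0,0.087],[0.034,-0.0165,-0.0126,0,0,0,0.087],[0.034,-0.0165,-0.0126,0,0,0,0.087],[0.034,-0.0165,-0.0126,0,0,0,0.087],[0.034,-0.0165,-0.0126,0,0,0,0.087],[0.034,-0.0165,-0.0126,0,0,0,0.087],[0.034,-0.0165,-0.0126,0,0,0,0.087]]' 10
python3 - <<'E'
from h import *
p,R,o=cur();print(o["qpos"].round(1))
go(grip(.2,.2)[0],grip(.2,.2)[1]);go(grip(.2,.2)[0],grip(.2,.2,1)[1])
E
```

```text
time_s: 1.02
tool_pos: [0.5011, -0.3286, 0.3615]
tool_rot: [-180.0, 0.0, 18.0]
force: [0.6, -0.3, 0.2]
grip_width: 0.087
grasp_force: 0.0
[ 46.4  11.6 -19.   76.4   3.8  92.6 -44.1]
shift [ 0.1024 -0.4502  0.071 ] rows 12 [ 0.0085 -0.0375  0.0059]
turn [-0.271  -0.4753 -1.0097] rows 10 [-0.0271 -0.0475 -0.101 ]
shift [ 0.1024 -0.4502  0.071 ] rows 12 [ 0.0085 -0.0375  0.0059]
turn [-0.5491  0.313   2.0506] rows 18 [-0.0305  0.0174  0.1139]
```

```bash
python3 -m jog '[[0.0085,-0.0375,0.0059,0,0,0,0.087],[0.0085,-0.0375,0.0059,0,0,0,0.087],[0.0085,-0.0375,0.0059,0,0,0,0.087],[0.0085,-0.0375,0.0059,0,0,0,0.087],[0.0085,-0.0375,0.0059,0,0,0,0.087],[0.0085,-0.0375,0.0059,0,0,0,0.087],[0.0085,-0.0375,0.0059,0,0,0,0.087],[0.0085,-0.0375,0.0059,0,0,0,0.087],[0.0085,-0.0375,0.0059,0,0,0,0.087],[0.0085,-0.0375,0.0059,0,0,0,0.087],[0.0085,-0.0375,0.0059,0,0,0,0.087],[0.0085,-0.0375,0.0059,0,0,0,0.087]]' >/dev/null;  python3 -m jog '[[0,0,0,-0.0271,-0.0475,-0.101,0.087],[0,0,0,-0.0271,-0.0475,-0.101,0.087],[0,0,0,-0.0271,-0.0475,-0.101,0.087],[0,0,0,-0.0271,-0.0475,-0.101,0.087],[0,0,0,-0.0271,-0.0475,-0.101,0.087],[0,0,0,-0.0271,-0.0475,-0.101,0.087],[0,0,0,-0.0271,-0.0475,-0.101,0.087],[0,0,0,-0.0271,-0.0475,-0.101,0.087],[0,0,0,-0.0271,-0.0475,-0.101,0.087],[0,0,0,-0.0271,-0.0475,-0.101,0.087]]'
python3 - <<'E'
from h import *
import cv2
p,R,o=cur();print(o["qpos"].round(1))
go(*grip(.2,.2)); go(*grip(.08,.1))
c=env.get_calibration("wrist");im=env.read_camera("wrist");cv2.imwrite("pics/w1.png",im)
np.savez("w1.npz",pose=c["pose"],k=[c["fov_y"],c["cx"],c["cy"]]);print(c)
E
```

```text
time_s: 2.85
tool_pos: [0.4586, 0.1293, 0.2898]
tool_rot: [-179.9, 30.1, 77.6]
force: [-0.6, -0.7, -0.5]
grip_width: 0.087
grasp_force: 0.0
[  9.7  17.  -53.3  89.5  30.1 105.8 -56.3]
shift [ 0.0015  0.0006 -0.0016] rows 1 [ 0.0015  0.0006 -0.0016]
turn [0.0011 0.002  0.0052] rows 1 [0.0011 0.002  0.0052]
shift [0.1217 0.0011 0.0981] rows 4 [0.0304 0.0003 0.0245]
turn [0.0011 0.002  0.0052] rows 1 [0.0011 0.002  0.0052]
{'fov_y': 63.81713275867306, 'cx': 320.28587222217976, 'cy': 246.5577271476941, 'pose': array([[ 0.9763778 ,  0.14908114,  0.15640078,  0.49037538],
       [-0.21605645,  0.68183001,  0.69887584,  0.27075328],
       [-0.00244954, -0.71615826,  0.69793363,  0.39329923],
       [ 0.        ,  0.        ,  0.        ,  1.        ]])}
```

View pics/w1.png

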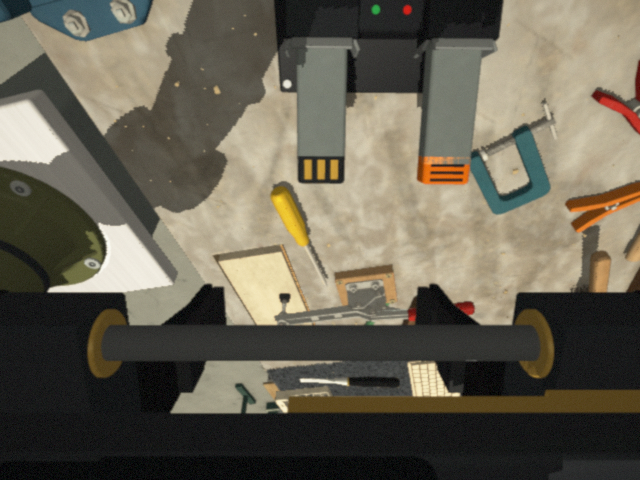

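The wrist picture shows both packs. The wrong one's contact end is at about (298..344,183), the orange end at (419..469,184). I'll enlarge it with the predicted edges overlaid.

Run:
```python
from h import *
import cv2
d=np.load("w1.npz");c=dict(pose=d["pose"],fov_y=d["k"][0],cx=d["k"][1],cy=d["k"][2])
im=cv2.imread("pics/w1.png")[30:200,275:500];im=cv2.resize(im,None,fx=3.5,fy=3.5,interpolation=cv2.INTER_CUBIC)
for bx in(-.053,.053):
    q=[W(np.array([bx+a*.02,P["by"],P["bz"]])+s*U+h*.012*N) for s,h,a in((.058,1,-1),(.16,1,-1),(.16,1,1),(.058,1,1),(.16,-1,1),(.16,-1,-1))]
    x=proj(q,c);print(x.round(1).tolist())
    cv2.polylines(im,[np.int32((x[:4]-[275,30]+.5)*3.5)],0,(0,0,255),1)
cv2.imwrite("pics/w1z.png",im)
```

```text
[[295.9, 44.4], [297.3, 177.5], [344.6, 177.8], [347.6, 44.7], [343.0, 175.2], [298.8, 174.9]]
[[432.7, 45.2], [422.6, 178.2], [469.8, 178.5], [484.3, 45.5], [459.9, 175.8], [415.8, 175.6]]
```

View pics/w1z.png

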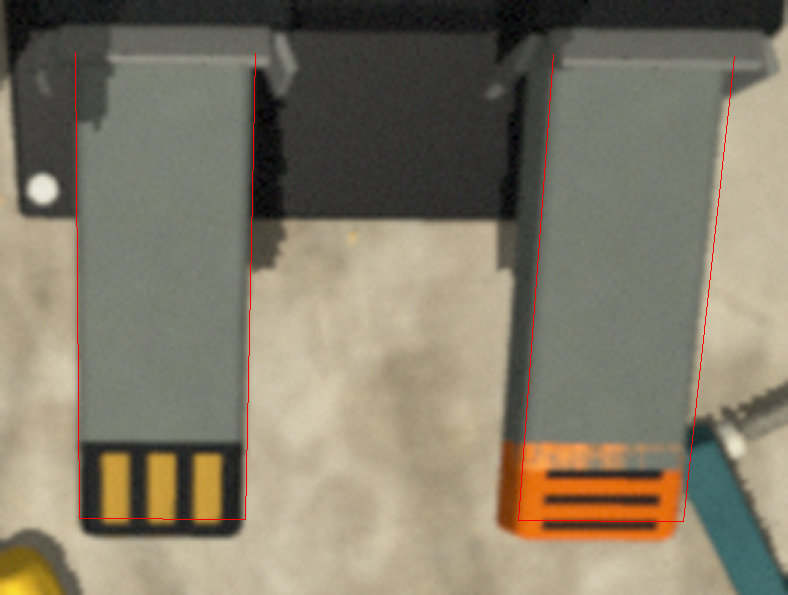

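Laterally it matches within 1 px. Along u the pack ends about 4 px further out than modelled. Refit with the wrist view included.

```bash
python3 - <<'E'
from h import *
from scipy.optimize import least_squares
A=env.get_calibration("scene");B=env.get_calibration("side")
d=np.load("w1.npz");C=dict(pose=d["pose"],fov_y=d["k"][0],cx=d["k"][1],cy=d["k"][2])
oA=np.array([240,205]);oB=np.array([240,222])
z=lambda l,o:np.array(l)/5.6+o-0.4
ca=z([(243,208),(384,180),(396,240),(268,278)],oA);cb=z([(38,82),(172,100),(165,188),(30,167)],oB)
ra=z([(592,105),(702,70),(714,138),(600,178)],oA);rb=z([(440,138),(603,158),(592,252),(430,234)],oB)
fa=z([(37,312),(183,522),(697,342)],oA);fb=z([(25,400),(675,512),(748,262)],oB)
w=lambda l:np.array(l)/3.5+[275,30]-.4
wc=w([(80,533),(243,533)]);wr=w([(518,538),(680,538)])
sx=w([(77,110),(251,110)]) # pack edges row
def model(p):
    x,y,yaw,by,bz=p
    R=Ro.from_euler('z',yaw).as_matrix();Wd=lambda Q:np.array(Q)@R.T+[x,y,0]
    out=[]
    for bx in(-.053,.053):
        c=np.array([bx,by,bz])+.16*U
        out.append(Wd([c-.02*X+.012*N,c+.02*X+.012*N,c+.02*X-.012*N,c-.02*X-.012*N]))
    k=[(-.095,.0625,0.002),(-.095,-.0625,.002),(.095,-.0625,.002),(.095,.0625,.002)]
    return out[0],out[1],Wd(k)
def res(p,sep=0):
    c,r,k=model(p)
    L=[proj(c,A)-ca,proj(c,B)-cb,proj(r,A)-ra,proj(r,B)-rb,proj(k[:3],A)-fa,proj(k[1:],B)-fb,2*(proj(c[:2],C)-wc),2*(proj(r[:2],C)-wr)]
    return L if sep else np.concatenate([l.ravel() for l in L])
s=least_squares(res,[.52,.155,-.22,.046,.0335],loss='soft_l1')
print(s.x,np.degrees(s.x[2]));print([l.mean(0).round(1).tolist() for l in res(s.x,1)],res(s.x,1)[6:])
print([m.mean(0) for m in model(s.x)])
json.dump(dict(zip(("x","y","yaw","by","bz"),s.x)),open("p.json","w"))
E
python3 - <<'E'
from h import *
go(*grip(.082,.06))
E
```

```text
[ 0.5192284   0.1532367  -0.22653851  0.0447608   0.03557749] -12.97970078318551
[[1.4, -1.3], [0.2, -0.0], [0.3, -0.4], [-1.2, 0.3], [-0.4, -0.3], [-0.3, 0.2], [0.1, 0.2], [-0.2, -0.5]] [array([[-0.46764656, -0.23694705],
       [ 0.73226883,  0.57785223]]), array([[-0.97530201, -0.93686072],
       [ 0.51718876, -0.12446978]])]
[array([0.4465138 , 0.07373424, 0.11557749]), array([0.54980547, 0.04992603, 0.11557749]), array([0.5192284, 0.1532367, 0.002    ])]
shift [0.1144 0.004  0.1375] rows 5 [0.0229 0.0008 0.0275]
turn [0.004  0.0037 0.0183] rows 1 [0.004  0.0037 0.0183]
```

```bash
python3 -m jog '[[0.0229,0.0008,0.0275,0,0,0,0.087],[0.0229,0.0008,0.0275,0,0,0,0.087],[0.0229,0.0008,0.0275,0,0,0,0.087],[0.0229,0.0008,0.0275,0,0,0,0.087],[0.0229,0.0008,0.0275,0,0,0,0.087],[0,0,0,0.004,0.0037,0.0183,0.087],[0,0,0,0,0,0,0.087]]'
python3 - <<'E'
from h import *
p,R,o=cur();print(o["qpos"].round(1))
go(*grip(.082,.0))
E
```

```text
time_s: 3.48
tool_pos: [0.4683, 0.1571, 0.1131]
tool_rot: [179.8, 29.9, 76.0]
force: [0.7, -0.6, 1.4]
grip_width: 0.0871
grasp_force: 0.0
[  3.5  29.5 -49.9  97.5  35.9  92.5 -69.8]
shift [ 0.002  -0.0022  0.0596] rows 2 [ 0.001  -0.0011  0.0298]
turn [-0.005  -0.0019 -0.0158] rows 1 [-0.005  -0.0019 -0.0158]
```

```bash
python3 -m jog '[[0.001,-0.001,0.02,-0.005,-0.002,-0.016,0.087],[0.001,-0.001,0.02,0,0,0,0.087],[0,0,0.0196,0,0,0,0.087],[0,0,0,0,0,0,0.087],[0,0,0,0,0,0,0.087]]'
python3 - <<'E'
from h import *
import cv2
p,R,o=cur();print(o["qpos"].round(1))
go(*grip(.082,.0))
cv2.imwrite("pics/w2.png",env.read_camera("wrist"))
E
```

```text
time_s: 3.9
tool_pos: [0.462, 0.1309, 0.0633]
tool_rot: [179.7, 29.9, 76.9]
force: [-0.1, 0.2, 0.8]
grip_width: 0.0869
grasp_force: 0.0
[  5.2  30.7 -48.9 102.7  38.2  86.7 -70.4]
shift [ 0.0006 -0.0023  0.003 ] rows 1 [ 0.0006 -0.0023  0.003 ]
turn [ 0.0045 -0.0023 -0.0021] rows 1 [ 0.0045 -0.0023 -0.0021]
```

View pics/w2.png

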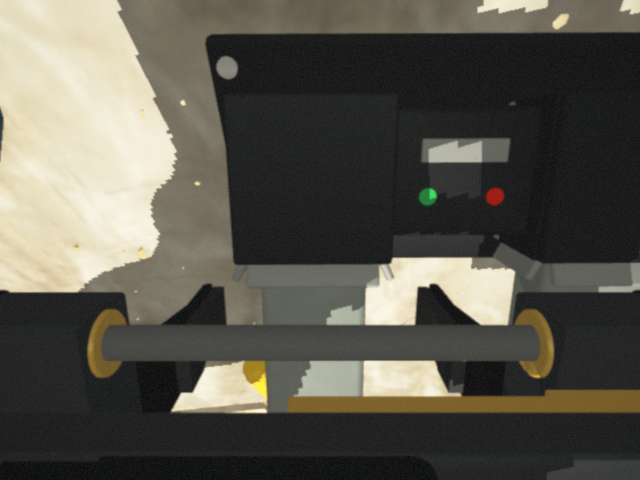

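Pack columns are 265–365 and the fingers' inner faces 224/418, so the pack is about 2 mm to the tool's -y, in line with the computed correction. I'll centre and close.

```bash
python3 -m jog '[[0.0006,-0.0023,0.002,0,0,0,0.087],[0,0,0,0,0,0,0.06],[0,0,0,0,0,0,0.045],[0,0,0,0,0,0,0.03],[0,0,0,0,0,0,0.03],[0,0,0,0,0,0,0.03],[0,0,0,0,0,0,0.03],[0,0,0,0,0,0,0.03],[0,0,0,0,0,0,0.03],[0,0,0,0,0,0,0.03]]' 35
python3 - <<'E'
from h import *
go(*grip(.082,.0))
go(*grip(.122,.0))
E
```

```text
time_s: 4.78
tool_pos: [0.4588, 0.1313, 0.0592]
tool_rot: [179.8, 29.9, 77.1]
force: [0.4, -0.4, -0.8]
grip_width: 0.0392
grasp_force: 35.0
shift [-0.0011  0.0009 -0.0007] rows 1 [-0.0011  0.0009 -0.0007]
turn [ 0.0038 -0.0018  0.001 ] rows 1 [ 0.0038 -0.0018  0.001 ]
shift [-0.0411  0.0009 -0.0007] rows 1 [-0.0411  0.0009 -0.0007]
turn [ 0.0038 -0.0018  0.001 ] rows 1 [ 0.0038 -0.0018  0.001 ]
```

```bash
python3 -m jog '[[-0.006,0,0,0,0,0,0.03],[-0.008,0,0,0,0,0,0.03],[-0.01,0,0,0,0,0,0.03],[-0.012,0,0,0,0,0,0.03]]'; python3 -m jog '[[-0.012,0,0,0,0,0,0.03],[-0.012,0,0,0,0,0,0.03],[-0.012,0,0,0,0,0,0.03],[-0.012,0,0,0,0,0,0.03],[0,0,0,0,0,0,0.03]]'
python3 - <<'E'
from h import *
p,R,o=cur();print(o["qpos"].round(1))
go(*grip(.166,.0)); go(*grip(.2,.06))
E
```

```text
time_s: 5.12
tool_pos: [0.4513, 0.1005, 0.0775]
tool_rot: [179.9, 29.9, 77.1]
force: [-0.1, 1.7, -1.6]
grip_width: 0.0395
grasp_force: 35.0
time_s: 5.53
tool_pos: [0.4423, 0.0573, 0.1028]
tool_rot: [179.7, 30.0, 76.8]
force: [0.1, 0.5, -0.5]
grip_width: 0.0397
grasp_force: 35.0
[ 14.9  20.8 -50.6 108.5  34.9  85.1 -61.8]
shift [ 0.0023  0.0004 -0.0009] rows 1 [ 0.0023  0.0004 -0.0009]
turn [ 0.0038  0.0008 -0.0029] rows 1 [ 0.0038  0.0008 -0.0029]
shift [-0.0318  0.0007 -0.0608] rows 2 [-0.0159  0.0004 -0.0304]
turn [ 0.0038  0.0008 -0.0029] rows 1 [ 0.0038  0.0008 -0.0029]
```

```bash
python3 -m jog '[[-0.016,0,-0.027,0,0,0,0.03],[-0.016,0,-0.027,0,0,0,0.03],[0,0,-0.027,0,0,0,0.03],[0,0,0,0,0,-0.1208,0.03],[0,0,0,0,0,-0.1208,0.03],[0,0,0,0,0,-0.1208,0.03],[0,0,0,0,0,-0.1208,0.03],[0,0,0,0,0,-0.1208,0.03],[0,0,0,0,0,-0.1208,0.03],[0,0,0,0,0,-0.1208,0.03],[0,0,0,0,0,-0.1208,0.03],[0,0,0,0,0,-0.1208,0.03]]'
python3 - <<'E'
from h import *
p,R,o=cur();print(o["qpos"].round(1))
go(*grip(.2,.08,1))
E
```

```text
time_s: 6.53
tool_pos: [0.4446, 0.0723, 0.1871]
tool_rot: [-153.0, 13.4, 143.0]
force: [-0.1, 1.4, -2.9]
grip_width: 0.0394
grasp_force: 35.0
[ 23.2  19.1 -62.2 102.6  33.9  94.8   3.2]
shift [-0.0025 -0.0017 -0.0003] rows 1 [-0.0025 -0.0017 -0.0003]
turn [-7.0000e-04  3.8000e-03 -2.0474e+00] rows 17 [-0.      0.0002 -0.1204]
```

```bash
python3 -m jog '[[0,0,0,0,0,-0.1204,0.03],[0,0,0,0,0,-0.1204,0.03],[0,0,0,0,0,-0.1204,0.03],[0,0,0,0,0,-0.1204,0.03],[0,0,0,0,0,-0.1204,0.03],[0,0,0,0,0,-0.1204,0.03],[0,0,0,0,0,-0.1204,0.03],[0,0,0,0,0,-0.1204,0.03],[0,0,0,0,0,-0.1204,0.03]]' >/dev/null; python3 -m jog '[[0,0,0,0,0,-0.1204,0.03],[0,0,0,0,0,-0.1204,0.03],[0,0,0,0,0,-0.1204,0.03],[0,0,0,0,0,-0.1204,0.03],[0,0,0,0,0,-0.1204,0.03],[0,0,0,0,0,-0.1204,0.03],[0,0,0,0,0,-0.1204,0.03],[0,0,0,0,0,-0.1204,0.03],[0,0,0,0,0,0,0.03],[0,0,0,0,0,0,0.03]]'
python3 - <<'E'
from h import *
p,R,o=cur();print(o["qpos"].round(1))
go(*grip(.172,.0,1))
E
```

```text
time_s: 8.12
tool_pos: [0.4449, 0.0723, 0.1871]
tool_rot: [-179.5, -29.9, -103.6]
force: [0.1, -0.0, -2.2]
grip_width: 0.0399
grasp_force: 35.0
[ 32.1  28.5 -77.3 102.4  41.4 100.5 113.1]
shift [-0.0252 -0.0008  0.0798] rows 3 [-0.0084 -0.0003  0.0266]
turn [-0.0032  0.0014 -0.01  ] rows 1 [-0.0032  0.0014 -0.01  ]
```

```bash
python3 -m jog '[[-0.0084,0,0.023,0,0,-0.01,0.03],[-0.0084,0,0.023,0,0,0,0.03],[-0.0084,0,0.023,0,0,0,0.03],[0,0,0,0,0,0,0.03],[0,0,0,0,0,0,0.03]]'
python3 - <<'E'
from h import *
import cv2
p,R,o=cur();print(o["qpos"].round(1))
go(*grip(.172,.001,1,dx=-.0007))
a=env.read_camera("side")[190:310,220:380];b=env.read_camera("scene")[170:290,220:380]
cv2.imwrite("pics/c3.png",cv2.resize(np.hstack([b,a]),None,fx=2.5,fy=2.5,interpolation=cv2.INTER_CUBIC))
E
```

```text
time_s: 8.53
tool_pos: [0.4418, 0.0599, 0.1147]
tool_rot: [-180.0, -30.0, -102.8]
force: [0.3, 0.3, -1.6]
grip_width: 0.0397
grasp_force: 35.0
[ 30.5  32.7 -73.7 107.4  45.1  94.7 109.9]
shift [-0.0001 -0.0007  0.0096] rows 1 [-0.0001 -0.0007  0.0096]
turn [-0.0019  0.0005  0.0023] rows 1 [-0.0019  0.0005  0.0023]
```

View pics/c3.png

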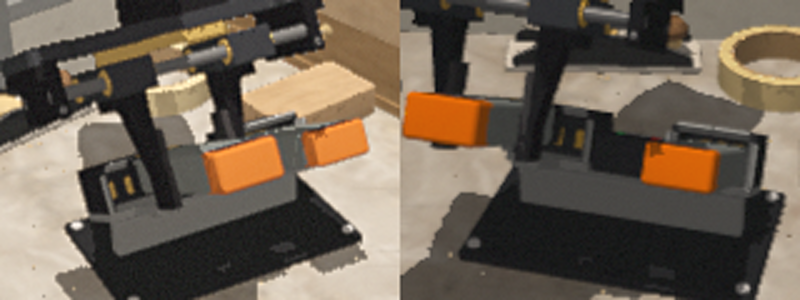

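Orange end is out at (245,165) in the scene half, the bay is empty and the other pack sits untouched. Insert now.

```bash
python3 -m jog '[[0,-0.0007,0.0096,-0.002,0,0.002,0.03],[0,0,0,0,0,0,0.03],[-0.01,0,0,0,0,0,0.03],[-0.01,0,0,0,0,0,0.03],[-0.01,0,0,0,0,0,0.03],[-0.01,0,0,0,0,0,0.03],[0,0,0,0,0,0,0.03]]'
python3 - <<'E'
from h import *
go(*grip(.132,.001,1,dx=-.0007))
E
```

```text
time_s: 9.22
tool_pos: [0.4499, 0.091, 0.0863]
tool_rot: [-180.0, -29.8, -102.8]
force: [-0.2, -0.3, -2.1]
grip_width: 0.0398
grasp_force: 35.0
shift [0.0018 0.0002 0.0011] rows 1 [0.0018 0.0002 0.0011]
turn [-0.0019  0.0036  0.0028] rows 1 [-0.0019  0.0036  0.0028]
```

```bash
python3 -m jog '[[-0.007,0,0,0,0,0,0.03],[-0.007,0,0,0,0,0,0.03]]'; python3 -m jog '[[-0.007,0,0,0,0,0,0.03],[-0.007,0,0,0,0,0,0.03],[-0.007,0,0,0,0,0,0.03],[-0.005,0,0,0,0,0,0.03],[0,0,0,0,0,0,0.03]]'
python3 - <<'E'
from h import *
p,R,o=cur();print(o["qpos"].round(1))
go(*grip(.08,.001,1,dx=-.0007))
E
```

```text
time_s: 9.38
tool_pos: [0.4529, 0.1011, 0.0799]
tool_rot: [-179.9, -29.9, -103.0]
force: [-0.3, -0.2, -2.2]
grip_width: 0.0396
grasp_force: 35.0
time_s: 9.8
tool_pos: [0.4574, 0.1244, 0.0661]
tool_rot: [180.0, -29.9, -102.8]
force: [-0.4, -0.1, -2.6]
grip_width: 0.0397
grasp_force: 35.0
[ 18.   40.5 -67.6 103.2  48.1  94.6 102.4]
shift [-0.0104 -0.0001  0.0008] rows 1 [-0.0104 -0.0001  0.0008]
turn [-0.0014  0.0026  0.003 ] rows 1 [-0.0014  0.0026  0.003 ]
```

```bash
python3 -m jog '[[-0.003,0,0.0005,0,0,0,0.03],[-0.003,0,0,0,0,0,0.03],[-0.002,0,0,0,0,0,0.03],[0,0,0,0,0,0,0.03]]'; for i in 1 ; do python3 -m jog '[[-0.001,0,0,0,0,0,0.03],[-0.001,0,0,0,0,0,0.03],[0,0,0,0,0,0,0.03]]'; done
python3 - <<'E'
from h import *
go(*grip(.08,.0,1,dx=-.0007))
E
```

```text
time_s: 10.13
tool_pos: [0.4591, 0.13, 0.0621]
tool_rot: [-180.0, -29.9, -102.9]
force: [-0.3, 0.2, -3.4]
grip_width: 0.0397
grasp_force: 35.0
time_s: 10.38
tool_pos: [0.4595, 0.1315, 0.0613]
tool_rot: [-180.0, -29.9, -102.9]
force: [-0.7, 0.3, -2.8]
grip_width: 0.0397
grasp_force: 35.0
shift [-0.0016  0.0003  0.0013] rows 1 [-0.0016  0.0003  0.0013]
turn [-0.0017  0.002   0.0015] rows 1 [-0.0017  0.002   0.0015]
```

```bash
J='python3 -m jog'; python3 -m jog '[[-0.001,0,0.0005,0,0,0,0.03],[-0.001,0,0,0,0,0,0.03],[0,0,0,0,0,0,0.03]]' | grep -E "pos|force:"; python3 -m jog '[[-0.001,0,0,0,0,0,0.03],[-0.001,0,0,0,0,0,0.03],[0,0,0,0,0,0,0.03]]'| grep -E "pos|force:"
python3 - <<'E'
from h import *
go(*grip(.08,.0,1,dx=-.0007))
E
```

```text
tool_pos: [0.4596, 0.1313, 0.0607]
force: [-1.5, -5.0, 3.5]
grasp_force: 35.0
tool_pos: [0.4597, 0.1312, 0.0605]
force: [-2.9, -8.1, 6.9]
grasp_force: 35.0
shift [-0.0014  0.0006  0.0004] rows 1 [-0.0014  0.0006  0.0004]
turn [-0.001  -0.0068 -0.0002] rows 1 [-0.001  -0.0068 -0.0002]
```

```bash
python3 -m jog '[[-0.0015,0,0.0004,0,0,0,0.03],[-0.0015,0,0,0,0,0,0.03],[0,0,0,0,0,0,0.03]]' | grep -E "pos|force:"; python3 -m jog '[[-0.0015,0,0,0,0,0,0.03],[-0.0015,0,0,0,0,0,0.03],[0,0,0,0,0,0,0.03]]'| grep -E "pos|force:"
python3 - <<'E'
from h import *
import cv2
go(*grip(.08,.0,1,dx=-.0007))
c=env.get_calibration("wrist");
a=env.read_camera("side")[200:310,220:380];b=env.read_camera("scene")[180:290,220:380]
cv2.imwrite("pics/c4.png",cv2.resize(np.hstack([b,a]),None,fx=2.5,fy=2.5,interpolation=cv2.INTER_CUBIC))
E
```

```text
tool_pos: [0.4598, 0.1309, 0.0596]
force: [-4.9, -13.5, 12.3]
grasp_force: 35.0
tool_pos: [0.4598, 0.131, 0.0595]
force: [-7.1, -17.7, 19.6]
grasp_force: 35.0
shift [-0.001   0.0008 -0.0005] rows 1 [-0.001   0.0008 -0.0005]
turn [ 0.0001 -0.0196 -0.003 ] rows 1 [ 0.0001 -0.0196 -0.003 ]
```

```bash
python3 -m jog '[[0.0025,0,-0.0008,0,0,0,0.03],[0.0025,0,-0.0008,0,0,0,0.03],[0,0,0,0,0,0,0.03],[0,0,0,0,0,0,0.05],[0,0,0,0,0,0,0.07],[0,0,0,0,0,0,0.07],[0,0,0,0,0,0,0.07],[0,0,0,0,0,0,0.07]]'
python3 - <<'E'
from h import *
go(*grip(.08,.0,1,dx=-.0007)); go(*grip(.1,.12,1,dx=-.0007))
E
```

```text
time_s: 12.15
tool_pos: [0.4606, 0.1367, 0.0595]
tool_rot: [-179.9, -29.8, -102.8]
force: [0.6, -0.1, -0.9]
grip_width: 0.0646
grasp_force: 0.0
shift [0.0039 0.0003 0.0024] rows 1 [0.0039 0.0003 0.0024]
turn [-0.0021  0.003   0.002 ] rows 1 [-0.0021  0.003   0.002 ]
shift [ 0.0236  0.     -0.1176] rows 3 [ 0.0079  0.     -0.0392]
turn [-0.0021  0.003   0.002 ] rows 1 [-0.0021  0.003   0.002 ]
```

Retreat along n, then further out, and look.

```bash
python3 -m jog '[[0,0,0,0,0,0,0.075],[0.002,0,-0.01,0,0,0,0.075],[0,0,-0.02,0,0,0,0.075],[0,0,-0.03,0,0,0,0.075],[0,0,-0.035,0,0,0,0.075],[0.02,0,-0.03,0,0,0,0.075],[0.03,0,-0.025,0,0,0,0.075],[0.03,0,-0.02,0,0,0,0.075],[0.03,0,-0.02,0,0,0,0.075],[0,0,0,0,0,0,0.075],[0,0,0,0,0,0,0.075]]'
python3 - <<'E'
from h import *
import cv2
p,R,o=cur();print(o["qpos"].round(1))
c=env.get_calibration("wrist");im=env.read_camera("wrist")
x=[proj(W(np.array([bx,P["by"],P["bz"]])+.16*U+.012*N),c)[0] for bx in(-.053,.053)];print(x)
a=env.read_camera("side")[200:310,220:380];b=env.read_camera("scene")[180:290,220:380]
t=np.hstack([b,a]);t=cv2.resize(t,None,fx=2.4,fy=2.4,interpolation=cv2.INTER_CUBIC)
w=cv2.resize(im,(428,321));w=cv2.copyMakeBorder(w,0,0,0,768-428,0)
cv2.imwrite("pics/c5.png",np.vstack([t,w]))
cv2.imwrite("pics/w5.png",im)
E
```

```text
time_s: 13.07
tool_pos: [0.4602, 0.1341, 0.2822]
tool_rot: [-179.7, -29.8, -103.1]
force: [-0.2, -0.4, -0.8]
grip_width: 0.0751
grasp_force: 0.0
[ 22.1  27.7 -75.2  89.4  38.9 111.  114.1]
[array([320.98807659, 259.64186812]), array([201.34557775, 259.65221757])]
```

View pics/c5.png

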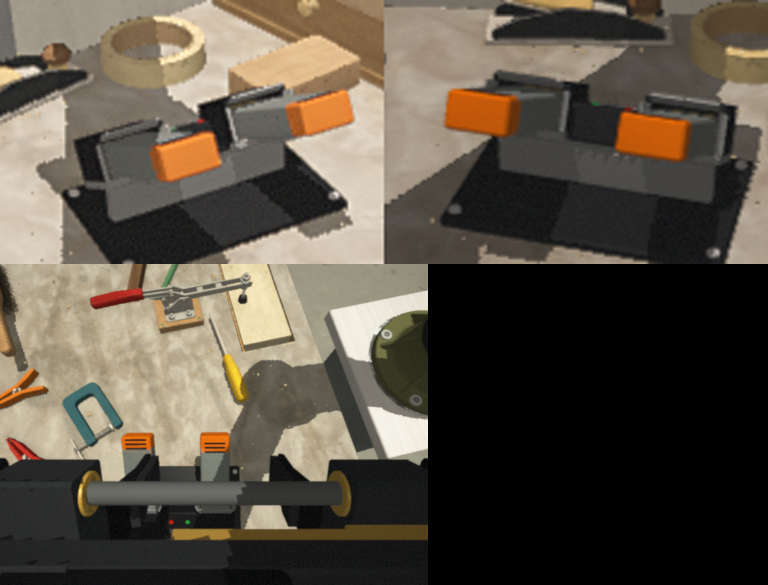

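Both packs show their orange ends, level with each other at wrist-view row 434. I'll measure the end rows numerically, including against the other pack's first position.

Run:
```python
import cv2,numpy as np
im=cv2.imread("pics/w5.png");h=cv2.cvtColor(im,cv2.COLOR_BGR2HSV)
m=((h[...,0]>5)&(h[...,0]<18)&(h[...,1]>190)&(h[...,2]>120)).astype(np.uint8)
for a,b in((170,240),(290,360)):
    s=m[230:320,a:b];print([ (230+np.argmax(s[:,c])) for c in range(0,b-a,4) if s[:,c].any()],np.where(s.any(0))[0][[0,-1]]+a)
d=[]
A=cv2.imread("pics/side0.png");
from h import *
B=env.read_camera("side");hh=lambda i:cv2.inRange(cv2.cvtColor(i,cv2.COLOR_BGR2HSV),(3,180,100),(18,255,255))
for i in(A,B):
    q=hh(i)[235:280,310:355];ys,xs=np.where(q);print(xs.mean()+310,ys.mean()+235,len(xs))
```

```text
[np.int64(260), np.int64(256), np.int64(254), np.int64(253), np.int64(253), np.int64(253), np.int64(253), np.int64(253), np.int64(253), np.int64(253), np.int64(253), np.int64(253)] [182 229]
[np.int64(253), np.int64(253), np.int64(253), np.int64(253), np.int64(253), np.int64(253), np.int64(253), np.int64(252), np.int64(252), np.int64(252), np.int64(258)] [300 342]
331.19315895372233 256.3702213279678 497
331.2788844621514 256.33466135458167 502
```

```bash
python3 -c "
from cell import env
print(env.sign_off())"
```

```text
the job is handed in; nothing more can be done
None
```

The wrong-way pack is turned round and pushed home contacts first in its own bay (bay_a), its orange end level with the other pack's to about 1 mm. It is released, the other pack has not moved, and the job was handed in at about 13 s.

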